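# Slide the tapered dovetail batten into the stool seat until it wedges

### The arm

A 6-joint arm with a two-finger parallel gripper is mounted at the origin on the work surface. World frame = base frame: x ahead of the robot, y to its left, z up, the work surface at z = 0. Lengths are in m, angles in degrees, forces in N, time in s.
With the tool pointing down it reaches from about 0.375 to 0.9 m from the base axis. Payload 3.1 kg.
Tool frame: the origin (TCP) lies at the very end of the fingers, on their centre line; the grasp point (between the pads) lies 19 mm behind it; z points along the fingers, y is the line along which they close (so a half turn about z gives the same grasp; the last joint's range is limited). The gripper opens to 87 mm and grips with 3 to 60 N. Pads are 19 mm wide; open, the fingers measure 117 mm over their backs; the gripper's body (75 mm by 190 mm) begins 51 mm behind the grasp point.
Start: joints at [-76.003, 30.224, 82.088, -0, 67.689, -10.227], TCP at [0.256, -0.57, 0.223] pointing down, gripper open.
Joint ranges: [-176.69, 176.69], [-43.24, 126.21], [12.49, 139.97], [-82, 262], [0, 151.66], [-163.58, 163.58]. Speed limits (degrees/s): [159.86, 159.86, 180, 180, 180, 180].

### API

Orientations are given as a 3x3 rotation matrix whose columns are the frame's x, y, z axes.
In Python, from rig import * gives the robot as it stands.
- The arm moves only by the tool jog_arm, never from a script. Its arguments are lists of equal length, an entry for each row: "delta_pos": the shift along the world's x, y, z in cm, a list of three; "turn": the turn about the world's z in degrees; "grip": the closure, from 0 (fully open) to 1 (shut). In form: {"delta_pos": [[x, y, z], ...], "turn": [turn, ...], "grip": [grip, ...]}. A call has 1 to 12 rows; each row is the pose to reach, as a shift and turn from the pose commanded when the call began; what a row does not reach only later rows make up. A row lasts 1/8 s, in which the tool goes at most 62.5 mm and 10.7 degrees, less where a joint would pass 70% of its speed; a pose out of reach is approached as far as the arm can. A call with a gripper value outside its range is refused whole. The fingers move at their own pace and stop on an object; the grip force is fixed at half the most. Time passes only in rows, so rows that repeat a pose let the fingers close. It gives the time, the measured TCP pose, the force, the opening and the grip force at its end, in the units of the state.
- read_state(): the state, without advancing time (a new reading comes with each control period).
- capture(name): name is "scene" or "top"; returns a dict with "color" (420x560x3 uint8, blue, green, red), "fovy" (degrees; the focal length in pixels is half the picture's height over the tangent of half this angle, whatever the lens; pixels are square), "cx", "cy" (the principal point, pixels), "camera_from_world" (4x4, takes a point from world to camera coordinates). Camera axes: x right, y up, looking along -z (the intrinsics and any distortion apply to the point x, -y, -z); pixel columns grow to the right and rows downward; lengths in m; the calibration is good to about 2 mm. A picture is of the moment at which its call begins. There is no depth.
- hand_in(): hands the job in; it is judged then, once.
The state is a dict: "time_s": time; "joint_positions": joint angles; "qvel": joint speeds; "tau": joint torques, N m; "position": TCP position; "tcp_rot": TCP orientation; "force": force on the tool from outside, world axes, zero at the start; "moment": the same for the moment, N m; "opening": opening from 0.0 (shut) to 1.0 (fully open); "grasp_force": force on a finger pad.
Only numpy, scipy, OpenCV 4.12 (cv2) and the standard library are available. Lean on these libraries where they do the work, as an engineer would, in place of code of your own. Each camera call takes 0.05 s, during which the arm holds its last target. There are 200 camera calls.

### The job

Fit the second batten to the upturned stool seat, dry: enter its narrow end in the wide mouth of the empty dovetail housing, slide it along and press it until it wedges tight, then let go. Press firmly by hand, but do not force it or the housing splits, and leave the mallet, glue, wax tin and try square where they lie.

Things in the scene. Friction and masses are not known exactly. Their poses are not given: they have to be found in the camera images.
- seat: Light wood stool seat fixed upside down on the bench: board 300 mm along x, 200 mm along y, 24 mm thick. Origin: centre of its underside. Across it along y run two dovetail housings: at x = +80 mm one with a dark batten already in (top 64 mm above the bench), at x = -80 mm the empty one. A steel holdfast at its +x end rises 120 mm, a 20 mm dog stands at its +y edge.
- mouth (a point): Centre of the empty housing's floor at its wide mouth, on the seat's -y edge (chalk dash on the seat beside it), 14 mm above the bench, 10 mm below the seat's upper face; axes as the seat's; the batten slides in towards +y. Clear width at the upper face 43.8 mm here and 34.2 mm at the open +y end; at the floor 4.3 mm more (flanks undercut 12 degrees).
- way_mid (a point): Centre of the empty housing's floor half-way along, 100 mm from the mouth, 14 mm above the bench; axes as the seat's. The batten wedges with its middle within about 22 mm of here along y, short of it or beyond: the joint is hand-cut and comes tight at another place every time, so only the feel tells; the overlong ends are trimmed later.
- batten: Dark wood batten, loose on the bench on its foot, 240 mm long along y, 50 mm high, about 0.28 kg. Origin: centre of its underside. The lowest 12 mm is the dovetail foot, matching the housing: underside 49 mm wide at the wide end (-y), 37.5 mm at the narrow end (+y), which goes in first. In the housing its play shrinks by 1 mm per side for each 42 mm of travel.
- batten_mid (a point): Centre of the batten's straight upper bar, 33 mm wide along x and 38 mm high (12 to 50 mm above the underside), 240 mm long along y, narrow end at +y. Two round leg sockets show on top, 72 mm either side of the middle. Gripped and pushed a little askew in the housing it can bind early, short of home, and be loose again when let go; left free it finds its own line.
- batten_wide_end (a point): Middle of the bar's end face at the batten's wide end (-y), 31 mm above the underside, 120 mm from the middle; a white chalk dash is on top beside it. Axes as the batten's. The waxed batten slides with 1 to 3 N (more if held askew) until both flanks bear; then the push rises by tens of N per mm and it stays wedged when let go. A push of 10 to 16 N is right; beyond about 20 N the housing may split.
- mallet: Wooden mallet lying on the bench: head 62 x 105 x 68 mm, handle 24 mm thick along its x, 0.45 kg; origin under its middle, on the bench. To be left alone.
- glue: White glue bottle standing upright, 54 mm across, 160 mm high; origin: centre of its underside. To be left alone.
- wax: Flat tin of wax, 72 mm across, 34 mm high; origin: centre of its underside. To be left alone.
- square: Try square lying flat: dark wood stock 18 x 115 x 16 mm at its origin along y, steel blade reaching 158 mm along +x; origin: underside of the stock. To be left alone.
Not all that is in view belongs to the job. Of the things like the batten, leave any that is blue or turquoise; of the rest the larger one is meant.

How it is judged:
By the outcome, as a careful person would: the job done as asked, in the order asked, and still so for the second after the job is handed in, with the robot touching nothing.
It also fails if it takes over 56 s, if anything falls off the work surface, if the arm or the gripper's body presses on something with over 40 N, if the wrist force passes 120 N, or if a joint passes its speed limit or range.

## Working session

There is one attempt and no reset: what is moved stays moved. The work goes in short steps, Python scripts to look and compute and a tool call to move; the robot and the scene stay as the last step left them, time stands still between calls to the robot, and variables do not carry over. Pictures are saved under pics/ and viewed, at most 10 in all, crops included, and the job is handed in when it is done.

Besides the shell and the picture viewer there is one more tool, called in YAML: its name, and indented under it one key for each argument. jog_arm: Moves the arm, as the interface text tells. Its arguments: {"type":"object","properties":{"delta_pos":{"type":"array"},"turn":{"type":"array"},"grip":{"type":"array"}},"required":["delta_pos","turn","grip"]}

```bash
ls; mkdir -p pics; python3 - <<'E'
from rig import *
import cv2,numpy as np
for n in("scene","top"):
    c=capture(n);cv2.imwrite(f"pics/{n}0.png",c["color"]);print(n,{k:v for k,v in c.items() if k!="color"})
s=read_state();print(s["time_s"],s["position"],s["tcp_rot"],s["force"],s["opening"])
E
```

```text
pics
scene {'fovy': 46.168756222664456, 'cx': 281.86703720794634, 'cy': 209.8161771521412, 'camera_from_world': array([[-0.18025702,  0.98360059, -0.00610591,  0.17985088],
       [-0.81749359, -0.14635797,  0.55703103,  0.40299534],
       [ 0.5470024 ,  0.10540029,  0.83046923, -1.95837218],
       [ 0.        ,  0.        ,  0.        ,  1.        ]])}
top {'fovy': 52.31160327441913, 'cx': 281.76583805659, 'cy': 203.81938088331333, 'camera_from_world': array([[-0.02730205, -0.99960259, -0.00701891, -0.06930986],
       [ 0.98350879, -0.02811699,  0.1786614 , -0.54435339],
       [-0.17878775, -0.00202533,  0.98388558, -1.41944014],
       [ 0.        ,  0.        ,  0.        ,  1.        ]])}
0.1 [ 0.25630143 -0.56930873  0.22165973] [[ 9.11937534e-01  4.10328763e-01 -4.90084346e-04]
 [ 4.10328920e-01 -9.11935610e-01  1.90268753e-03]
 [ 3.33802055e-04 -1.93622796e-03 -9.99998070e-01]] [-0.05803973 -0.13121919  0.9317326 ] 0.9951853323695093
```

View pics/scene0.png

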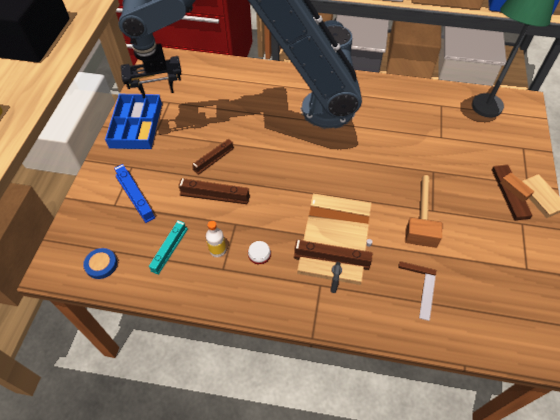

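View pics/top0.png

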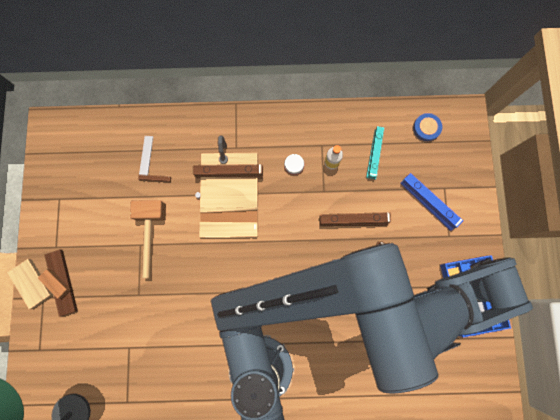

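Dark-brown candidates are in scene (214,190) = top (355,219), and a shorter one in scene at (213,155). The blue (135,192) and turquoise (168,247) ones are excluded. There is also a scrap board at scene (510,190). The larger dark one at scene (214,190), with a chalk dash and two sockets, fits the description. I'll confirm it in an enlarged crop.

```bash
cat > h.py <<'E'
import cv2,numpy as np
from rig import *
def ray(c,u,v):
    f=c["color"].shape[0]/2/np.tan(np.radians(c["fovy"]/2))
    M=c["camera_from_world"];R=M[:3,:3]
    d=R.T@np.array([(u-c["cx"])/f,-(v-c["cy"])/f,-1]);o=-R.T@M[:3,3]
    return o,d
def onz(c,u,v,z):
    o,d=ray(c,u,v);return o+d*(z-o[2])/d[2]
def proj(c,p):
    f=c["color"].shape[0]/2/np.tan(np.radians(c["fovy"]/2))
    q=c["camera_from_world"]@np.append(p,1);return c["cx"]+f*q[0]/-q[2],c["cy"]-f*q[1]/-q[2]
E
python3 - <<'E'
from h import *
t=cv2.imread("pics/top0.png");s=cv2.imread("pics/scene0.png")
a=cv2.resize(t[140:250,190:400],None,fx=3.8,fy=3.8,interpolation=cv2.INTER_CUBIC)[:, :798]
b=cv2.resize(s[135:285,165:385],None,fx=3.6,fy=3.6,interpolation=cv2.INTER_CUBIC)
cv2.imwrite("pics/ca.png",a);cv2.imwrite("pics/cb.png",b)
E
```

```text
(no output)
```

View pics/ca.png

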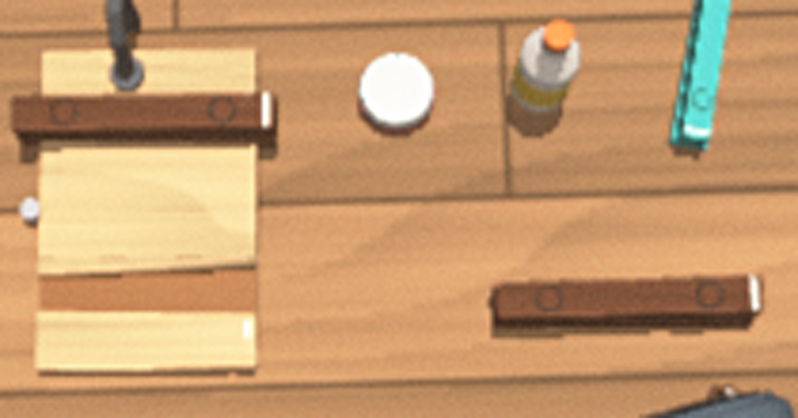

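View pics/cb.png

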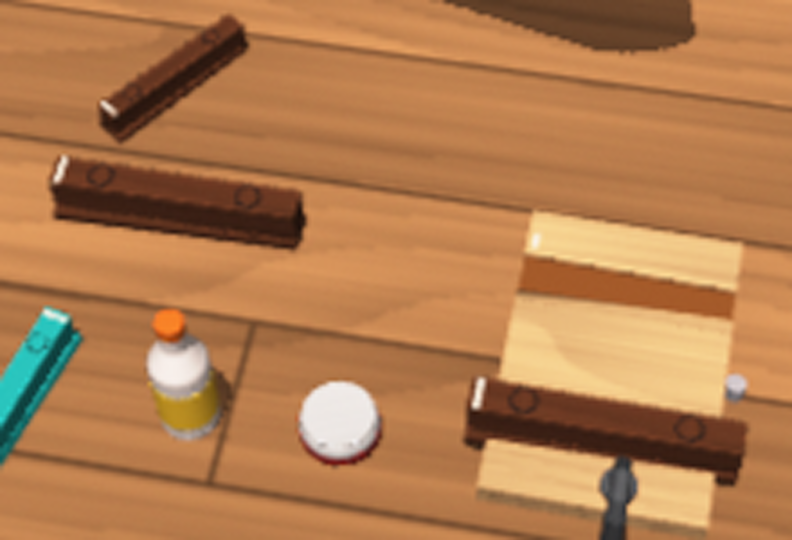

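The crops confirm it: the dark batten with its chalk end at -y (ca (755,293)), sockets at (549,298) and (709,293). The empty housing is at ca (40..256, 270..310), with its mouth on the right and a chalk dash at (247,328). Next I'll measure.

```bash
python3 - <<'E'
from h import *
np.set_printoptions(precision=4,suppress=True)
C={n:capture(n) for n in("top","scene")}
for n in C: print(n,"cam",-C[n]["camera_from_world"][:3,:3].T@C[n]["camera_from_world"][:3,3])
def up(n,pts,z):
    k,ox,oy={"top":(3.8,190,140),"scene":(3.6,165,135)}[n]
    return np.array([onz(C[n],ox+(x+.5)/k-.5,oy+(y+.5)/k-.5,z) for x,y in pts])[:,:2]
for n,s,f in(("top",[(549,298),(709,293)],[(63,111),(221,109)]),("scene",[(247,197),(101,176)],[(689,429),(524,400)])):
    for nm,q,z in(("loose",s,.05),("fitted",f,.064)):
        p=up(n,q,z);d=p[0]-p[1];print(n,nm,p.mean(0),np.linalg.norm(d),"yaw",np.degrees(np.arctan2(-d[0],d[1])))
print("seat top",up("top",[(41,51),(255,49),(256,370),(37,370)],.024))
print("seat scene",up("scene",[(534,211),(742,242),(709,527),(478,487)],.024))
# housing edges by seat mask
t=C["top"];hsv=cv2.cvtColor(t["color"],cv2.COLOR_BGR2HSV);sub=t["color"].astype(int)
g=cv2.cvtColor(cv2.resize(t["color"],None,fx=8,fy=8,interpolation=cv2.INTER_CUBIC),cv2.COLOR_BGR2GRAY).astype(float)
for u in range(204,256,8):
    col=g[205*8:232*8,u*8+4]; dv=np.gradient(cv2.GaussianBlur(col[:,None],(1,9),0)[:,0])
    a=np.argmin(dv);b=np.argmax(dv)
    A,B=[onz(t,u,205+(i+.5)/8-.5,.024)[:2] for i in(a,b)]
    print("housing",u,A,B,"mid",(A+B)/2,"w",A[0]-B[0])
E
```

```text
top cam [ 0.2797 -0.0875  1.4933]
scene cam [1.4331 0.0885 1.403 ]
top loose [ 0.4878 -0.3331] 0.14348043561653176 yaw 0.18476595409869456
top fitted [0.6684 0.1011] 0.1436411450771944 yaw -0.9245004380794205
scene loose [ 0.4888 -0.3327] 0.14302158105097942 yaw 0.13840872328078688
scene fitted [0.6699 0.1015] 0.14335973631644253 yaw -1.2899567372507446
seat top [[ 0.7394  0.2012]
 [ 0.7354 -0.0002]
 [ 0.433   0.004 ]
 [ 0.4386  0.2028]]
seat scene [[0.4383 0.0066]
 [0.4395 0.2053]
 [0.7405 0.2017]
 [0.738  0.0018]]
housing 204 [0.527  0.1873] [0.4927 0.1871] mid [0.5099 0.1872] w 0.034303521008293425
housing 212 [0.5271 0.1594] [0.4911 0.1593] mid [0.5091 0.1593] w 0.03605447377143506
housing 220 [0.5268 0.1315] [0.4903 0.1315] mid [0.5085 0.1315] w 0.03648777979405882
housing 228 [0.5286 0.1035] [0.4895 0.1037] mid [0.5091 0.1036] w 0.03912897131941334
housing 236 [0.5287 0.0756] [0.4883 0.076 ] mid [0.5085 0.0758] w 0.040440862475962236
housing 244 [0.5288 0.0477] [0.4879 0.0482] mid [0.5084 0.048 ] w 0.04087760952591735
housing 252 [0.5307 0.0198] [0.4863 0.0205] mid [0.5085 0.0201] w 0.044393280978593075
```

jog_arm:
  delta_pos:
    - [3,3,0]
    - [6,6,0]
    - [9,9,0]
    - [12,12,0]
    - [15,15,-2]
    - [18,18,-4]
    - [21,21,-6]
    - [23.2,23.6,-8]
    - [23.2,23.6,-9]
    - [23.2,23.6,-9]
  turn: [8,16,24,32,40,48,56,64,66,66]
  grip: [0,0,0,0,0,0,0,0,0,0]

```text
time_s: 1.45
position: [0.4879, -0.334, 0.1318]
tcp_rot: [[-0.003, 1.0, -0.002], [1.0, 0.003, 0.001], [0.001, -0.002, -1.0]]
force: [-0.2, 0.7, 0.3]
opening: 0.999
grasp_force: 0.0
```

jog_arm:
  delta_pos:
    - [0,0,-4]
    - [0,0,-8]
    - [0,0,-10.5]
    - [0,0,-11.3]
    - [0,0,-11.3]
    - [0,0,-11.3]
    - [0,0,-11.3]
    - [0,0,-11.3]
    - [0,0,-11.3]
    - [0,0,-11.3]
  turn: [0,0,0,0,0,0,0,0,0,0]
  grip: [0,0,0,0,1,1,1,1,1,1]

```text
time_s: 2.7
position: [0.4885, -0.3339, 0.0197]
tcp_rot: [[-0.004, 1.0, 0.0], [1.0, 0.004, -0.0], [-0.0, 0.0, -1.0]]
force: [-0.1, 0.1, 0.1]
opening: 0.399
grasp_force: 0.0
```

jog_arm:
  delta_pos:
    - [0,0,0]
    - [0,0,0]
    - [0,0,0]
    - [0,0,2]
    - [0,0,4]
    - [0,0,4]
  turn: [0,0,0,0,0,0]
  grip: [1,1,1,1,1,1]

```text
time_s: 3.45
position: [0.489, -0.3346, 0.0604]
tcp_rot: [[-0.004, 1.0, 0.002], [1.0, 0.004, -0.002], [-0.002, 0.002, -1.0]]
force: [-0.2, -0.1, -2.3]
opening: 0.381
grasp_force: 30.0
```

jog_arm:
  delta_pos:
    - [0.2,2,0]
    - [0.4,6,0]
    - [0.8,10,0]
    - [1.2,14,0]
    - [1.6,18,0]
    - [1.7,19.4,0]
    - [1.7,19.4,0]
    - [1.7,19.4,-1]
    - [1.7,19.4,-1]
    - [1.7,19.4,-1]
  turn: [0,0,0,-0.5,-1,-1,-1,-1,-1,-1]
  grip: [1,1,1,1,1,1,1,1,1,1]

```text
time_s: 4.7
position: [0.5054, -0.1408, 0.0492]
tcp_rot: [[0.015, 1.0, -0.0], [1.0, -0.015, 0.0], [0.0, -0.0, -1.0]]
force: [-0.4, 0.2, -1.3]
opening: 0.376
grasp_force: 30.0
```

```bash
python3 - <<'E'
from h import *
for n,(x,y,w,h) in {"top":(190,170,160,90),"scene":(200,150,180,110)}.items():
    c=capture(n);cv2.imwrite(f"pics/{n}1.png",cv2.resize(c["color"][y:y+h,x:x+w],None,fx=4.4,fy=4.4,interpolation=cv2.INTER_CUBIC))
E
```

```text
(no output)
```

View pics/scene1.png

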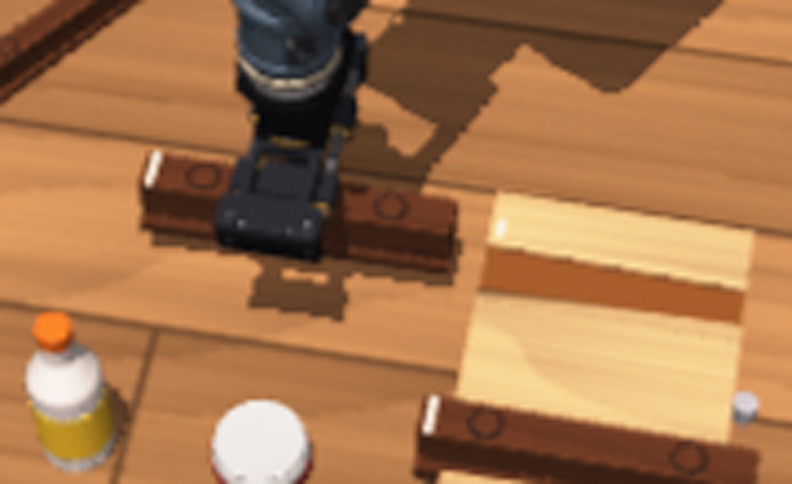

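View pics/top1.png

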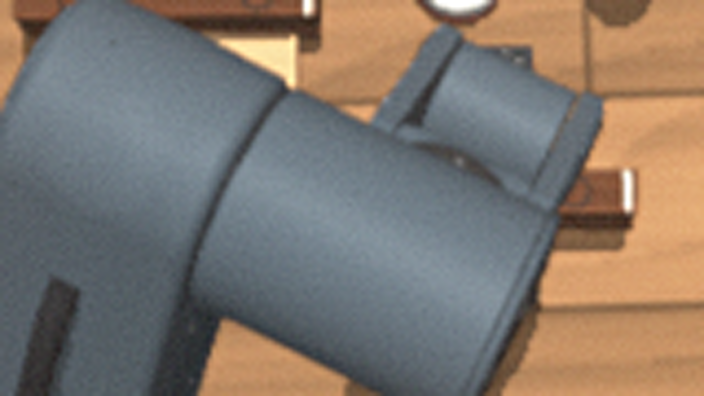

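```bash
python3 - <<'E'
from h import *
c=capture("scene")
def P(x,y,z): return onz(c,200+(x+.5)/4.4-.5,150+(y+.5)/4.4-.5,z)[:2]
a,b=P(391,206,.0795),P(203,177,.0795);d=a-b
print((a+b)/2,np.linalg.norm(d),np.degrees(np.arctan2(-d[0],d[1])))
print(P(486,250,.024),P(477,290,.024),P(748,290,.024),P(741,322,.024))
E
```

```text
[ 0.50457004 -0.1398956 ] 0.14457069364957142 -0.5837069548665028
[0.49442271 0.00494042] [0.53199281 0.0036858 ] [0.49573451 0.20609061] [0.52543296 0.2032957 ]
```

jog_arm:
  delta_pos:
    - [0.2,0,-0.7]
    - [0.2,0,-1.35]
    - [0.2,0,-1.35]
    - [0.2,1,-1.35]
    - [0.22,2,-1.35]
    - [0.24,3,-1.35]
    - [0.26,4,-1.35]
    - [0.27,5,-1.35]
    - [0.28,6,-1.35]
    - [0.28,6,-1.35]
  turn: [0,0,0,0,0,0,0,0,0,0]
  grip: [1,1,1,1,1,1,1,1,1,1]

```text
time_s: 6.1
position: [0.508, -0.079, 0.036]
tcp_rot: [[0.012, 1.0, -0.001], [1.0, -0.012, 0.0], [0.0, -0.001, -1.0]]
force: [0.5, -0.1, -2.4]
opening: 0.37
grasp_force: 30.0
```

jog_arm:
  delta_pos:
    - [0.01,1,0]
    - [0.03,2,0]
    - [0.04,3,0]
    - [0.05,4,0]
    - [0.07,5,0]
    - [0.08,6,0]
    - [0.1,7,0]
    - [0.1,7,0]
  turn: [0,0,0,0,0,0,0,0]
  grip: [1,1,1,1,1,1,1,1]

```text
time_s: 7.1
position: [0.5091, -0.0091, 0.036]
tcp_rot: [[0.012, 1.0, -0.0], [1.0, -0.012, 0.0], [0.0, -0.0, -1.0]]
force: [0.1, -0.8, -2.7]
opening: 0.375
grasp_force: 30.0
```

Going freely. I'll go 4 cm further, lower slightly and check the forces.

jog_arm:
  delta_pos:
    - [0.01,1,0]
    - [0.02,2,0]
    - [0.03,3,0]
    - [0.05,4,0]
    - [0.05,4,0]
    - [0.05,4,-0.1]
    - [0.05,4,-0.1]
  turn: [0,0,0,0,0,0,0]
  grip: [1,1,1,1,1,1,1]

```text
time_s: 7.98
position: [0.5098, 0.0298, 0.035]
tcp_rot: [[0.014, 1.0, -0.0], [1.0, -0.014, -0.0], [-0.0, -0.0, -1.0]]
force: [-0.0, 0.2, -1.4]
opening: 0.372
grasp_force: 30.0
```

jog_arm:
  delta_pos:
    - [0,0,0]
    - [0,0,0]
    - [0,0,0]
    - [0,0,0]
    - [0,0,2]
    - [0,0,5]
    - [0,0,6.5]
    - [0,-4,6.5]
    - [0,-9,6.5]
    - [0,-14,6.5]
    - [0,-17,6.5]
    - [0,-17,6.5]
  turn: [0,0,0,0,0,0,0,0,0,0,0,0]
  grip: [0,0,0,0,0,0,0,1,1,1,1,1]

```text
time_s: 9.48
position: [0.5101, -0.1422, 0.0999]
tcp_rot: [[0.017, 1.0, 0.001], [1.0, -0.017, -0.001], [-0.0, 0.001, -1.0]]
force: [0.1, 0.3, 0.0]
opening: 0.515
grasp_force: 0.0
```

```bash
python3 - <<'E'
from h import *
for n,(x,y,w,h) in {"scene":(200,150,180,110)}.items():
    c=capture(n);cv2.imwrite(f"pics/{n}2.png",cv2.resize(c["color"][y:y+h,x:x+w],None,fx=4.4,fy=4.4,interpolation=cv2.INTER_CUBIC))
E
```

```text
(no output)
```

View pics/scene2.png

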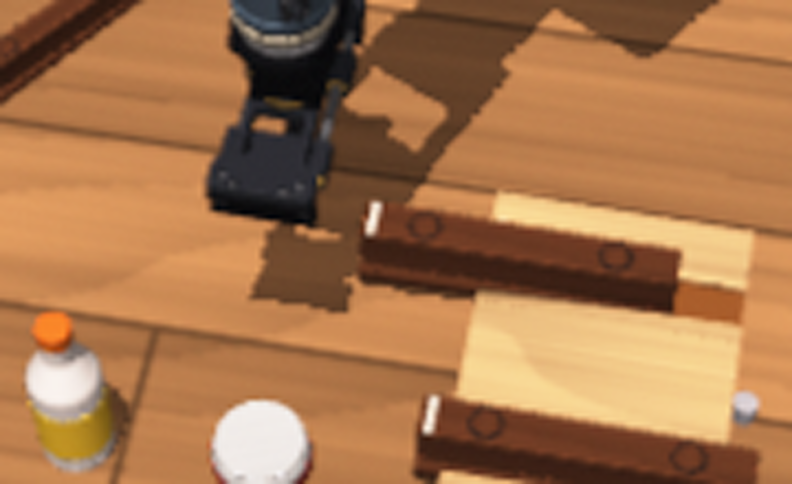

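jog_arm:
  delta_pos:
    - [-0.2,0,-2]
    - [-0.2,0,-5]
    - [-0.2,0,-6.4]
    - [-0.2,0,-6.4]
    - [-0.2,0,-6.4]
    - [-0.2,0,-6.4]
    - [-0.2,1,-6.4]
    - [-0.2,2,-6.4]
    - [-0.2,3,-6.4]
    - [-0.2,3.5,-6.4]
    - [-0.2,4,-6.4]
    - [-0.2,4,-6.4]
  turn: [0,0,0,0,0,0,0,0,0,0,0,0]
  grip: [1,1,1,1,1,1,1,1,1,1,1,1]

```text
time_s: 11.02
position: [0.5077, -0.0996, 0.036]
tcp_rot: [[0.013, 1.0, -0.0], [1.0, -0.013, 0.0], [0.0, -0.0, -1.0]]
force: [-0.1, 0.5, -0.6]
opening: 0.004
grasp_force: 0.0
```

jog_arm:
  delta_pos:
    - [0,0.4,0]
    - [0.01,0.8,0]
    - [0.02,1.2,0]
    - [0.02,1.6,0]
    - [0.03,2,0]
    - [0.03,2.4,0]
    - [0.04,2.8,0]
    - [0.05,3.2,0]
    - [0.05,3.6,0]
    - [0.05,4,0]
    - [0.05,4,0]
  turn: [0,0,0,0,0,0,0,0,0,0,0]
  grip: [1,1,1,1,1,1,1,1,1,1,1]

```text
time_s: 12.4
position: [0.5081, -0.0595, 0.036]
tcp_rot: [[0.013, 1.0, -0.0], [1.0, -0.013, 0.0], [0.0, -0.0, -1.0]]
force: [0.4, -0.7, -0.0]
opening: 0.008
grasp_force: 0.0
```

The joint stiffness of the arm in y is unknown and decides how large a step is safe. I'll measure it with a light touch of the fingertips on the fixed seat's -y edge, beside the housing.

jog_arm:
  delta_pos:
    - [0,-1.5,0]
    - [-2.5,-1.5,0]
    - [-5,-1.5,0]
    - [-5,-1.5,-2.4]
    - [-5,1,-2.4]
    - [-5,3.5,-2.4]
    - [-5,4.5,-2.4]
    - [-5,4.5,-2.4]
  turn: [0,0,0,0,0,0,0,0]
  grip: [1,1,1,1,1,1,1,1]

```text
time_s: 13.4
position: [0.4586, -0.0152, 0.0121]
tcp_rot: [[0.013, 1.0, 0.001], [1.0, -0.013, -0.0], [-0.0, 0.001, -1.0]]
force: [0.6, -0.1, 0.1]
opening: 0.004
grasp_force: 0.0
```

jog_arm:
  delta_pos:
    - [0,0.1,0]
    - [0,0.2,0]
    - [0,0.3,0]
    - [0,0.3,0]
  turn: [0,0,0,0]
  grip: [1,1,1,1]

```text
time_s: 13.9
position: [0.4583, -0.0121, 0.012]
tcp_rot: [[0.014, 1.0, -0.0], [1.0, -0.014, -0.0], [-0.0, -0.0, -1.0]]
force: [-0.3, 0.1, 0.0]
opening: 0.007
grasp_force: 0.0
```

jog_arm:
  delta_pos:
    - [0,0.1,0]
    - [0,0.2,0]
    - [0,0.2,0]
  turn: [0,0,0]
  grip: [1,1,1]

```text
time_s: 14.28
position: [0.4582, -0.0098, 0.0121]
tcp_rot: [[0.013, 1.0, -0.0], [1.0, -0.013, 0.0], [0.0, -0.0, -1.0]]
force: [-0.6, 0.4, -0.4]
opening: 0.002
grasp_force: 0.0
```

jog_arm:
  delta_pos:
    - [0,0.1,0]
    - [0,0.2,0]
    - [0,0.2,0]
  turn: [0,0,0]
  grip: [1,1,1]

```text
time_s: 14.65
position: [0.4582, -0.0078, 0.0121]
tcp_rot: [[0.013, 1.0, -0.0], [1.0, -0.013, 0.0], [0.0, -0.0, -1.0]]
force: [-0.2, 0.3, 0.3]
opening: 0.004
grasp_force: 0.0
```

jog_arm:
  delta_pos:
    - [0,0.1,0]
    - [0,0.2,0]
    - [0,0.2,0]
  turn: [0,0,0]
  grip: [1,1,1]

```text
time_s: 15.02
position: [0.4583, -0.0069, 0.0121]
tcp_rot: [[0.012, 1.0, 0.0], [1.0, -0.012, -0.001], [-0.001, 0.0, -1.0]]
force: [-1.8, -6.3, 0.3]
opening: 0.004
grasp_force: 3.2
```

jog_arm:
  delta_pos:
    - [0,0.1,0]
    - [0,0.1,0]
  turn: [0,0]
  grip: [1,1]

```text
time_s: 15.28
position: [0.4584, -0.0068, 0.0121]
tcp_rot: [[0.012, 1.0, -0.0], [1.0, -0.012, -0.002], [-0.002, -0.0, -1.0]]
force: [-2.6, -11.9, 0.5]
opening: 0.007
grasp_force: 5.8
```

Stiffness is about 5.6 N per commanded mm, so 2 mm push steps add at most about 11 N. That is safe. Going back to the batten's end.

jog_arm:
  delta_pos:
    - [0,-2,0]
    - [0,-7,0]
    - [0,-7,2.4]
    - [2.5,-7,2.4]
    - [5,-7,2.4]
    - [5,-6,2.4]
    - [5,-5.5,2.4]
    - [5,-5,2.4]
    - [5,-4.8,2.4]
    - [5,-4.8,2.4]
  turn: [0,0,0,0,0,0,0,0,0,0]
  grip: [1,1,1,1,1,1,1,1,1,1]

```text
time_s: 16.52
position: [0.5079, -0.0526, 0.036]
tcp_rot: [[0.013, 1.0, -0.0], [1.0, -0.013, 0.0], [0.0, -0.0, -1.0]]
force: [0.7, -0.0, 0.4]
opening: 0.006
grasp_force: 0.0
```

jog_arm:
  delta_pos:
    - [0,0.1,0]
    - [0,0.2,0]
    - [0,0.2,0]
  turn: [0,0,0]
  grip: [1,1,1]

```text
time_s: 16.9
position: [0.5082, -0.051, 0.0361]
tcp_rot: [[0.014, 1.0, -0.0], [1.0, -0.014, -0.0], [-0.0, -0.0, -1.0]]
force: [-0.6, -0.7, 0.2]
opening: 0.002
grasp_force: 0.2
```

jog_arm:
  delta_pos:
    - [0,0.1,0]
    - [0,0.2,0]
    - [0,0.2,0]
  turn: [0,0,0]
  grip: [1,1,1]

```text
time_s: 17.27
position: [0.5083, -0.0488, 0.036]
tcp_rot: [[0.014, 1.0, -0.0], [1.0, -0.014, 0.0], [0.0, -0.0, -1.0]]
force: [0.5, -0.7, 0.5]
opening: 0.002
grasp_force: 0.1
```

jog_arm:
  delta_pos:
    - [0,0.1,0]
    - [0,0.2,0]
    - [0,0.2,0]
  turn: [0,0,0]
  grip: [1,1,1]

```text
time_s: 17.65
position: [0.5083, -0.0468, 0.036]
tcp_rot: [[0.014, 1.0, 0.0], [1.0, -0.014, 0.0], [0.0, -0.0, -1.0]]
force: [0.4, 0.9, 0.3]
opening: 0.006
grasp_force: 0.0
```

jog_arm:
  delta_pos:
    - [0,0.1,0]
    - [0,0.2,0]
    - [0,0.2,0]
  turn: [0,0,0]
  grip: [1,1,1]

```text
time_s: 18.02
position: [0.5083, -0.0448, 0.036]
tcp_rot: [[0.014, 1.0, 0.0], [1.0, -0.014, 0.0], [0.0, 0.0, -1.0]]
force: [0.3, 0.0, -0.2]
opening: 0.0
grasp_force: 0.0
```

jog_arm:
  delta_pos:
    - [0,0.1,0]
    - [0,0.2,0]
    - [0,0.2,0]
  turn: [0,0,0]
  grip: [1,1,1]

```text
time_s: 18.4
position: [0.5082, -0.0428, 0.036]
tcp_rot: [[0.014, 1.0, -0.0], [1.0, -0.014, 0.0], [0.0, -0.0, -1.0]]
force: [0.5, -0.2, -0.3]
opening: 0.005
grasp_force: 0.0
```

jog_arm:
  delta_pos:
    - [0,0.1,0]
    - [0,0.2,0]
    - [0,0.2,0]
  turn: [0,0,0]
  grip: [1,1,1]

```text
time_s: 18.77
position: [0.5083, -0.0408, 0.0361]
tcp_rot: [[0.014, 1.0, -0.0], [1.0, -0.014, 0.0], [0.0, -0.0, -1.0]]
force: [0.4, -0.1, 0.8]
opening: 0.007
grasp_force: 0.0
```

jog_arm:
  delta_pos:
    - [0,0.1,0]
    - [0,0.2,0]
    - [0,0.2,0]
  turn: [0,0,0]
  grip: [1,1,1]

```text
time_s: 19.15
position: [0.5083, -0.0388, 0.036]
tcp_rot: [[0.014, 1.0, -0.0], [1.0, -0.014, 0.0], [0.0, -0.0, -1.0]]
force: [0.4, -0.4, 0.5]
opening: 0.004
grasp_force: 0.0
```

jog_arm:
  delta_pos:
    - [0,0.1,0]
    - [0,0.2,0]
    - [0,0.2,0]
  turn: [0,0,0]
  grip: [1,1,1]

```text
time_s: 19.52
position: [0.5083, -0.0368, 0.036]
tcp_rot: [[0.014, 1.0, 0.0], [1.0, -0.014, 0.0], [0.0, -0.0, -1.0]]
force: [-0.4, 0.1, 0.0]
opening: 0.004
grasp_force: 0.0
```

```bash
python3 - <<'E'
from h import *
c=capture("scene");g=c["color"].astype(int)
m=((g.min(2)>190)).astype(np.uint8)
n,l,s,ce=cv2.connectedComponentsWithStats(m)
for i in range(1,n):
    x,y=ce[i]
    if 280<x<345 and 175<y<240: print(s[i,4],ce[i],onz(c,x,y,.064)[:2])
print("ref before",onz(c,200+374.5/4.4-.5,150+218.5/4.4-.5,.064)[:2])
E
```

```text
ref before [ 0.5076372  -0.08014956]
```

```bash
python3 - <<'E'
from h import *
c=capture("scene");x,y,w,h=260,170,100,70
cv2.imwrite("pics/s3.png",cv2.resize(c["color"][y:y+h,x:x+w],None,fx=7,fy=7,interpolation=cv2.INTER_CUBIC))
E
```

```text
(no output)
```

View pics/s3.png

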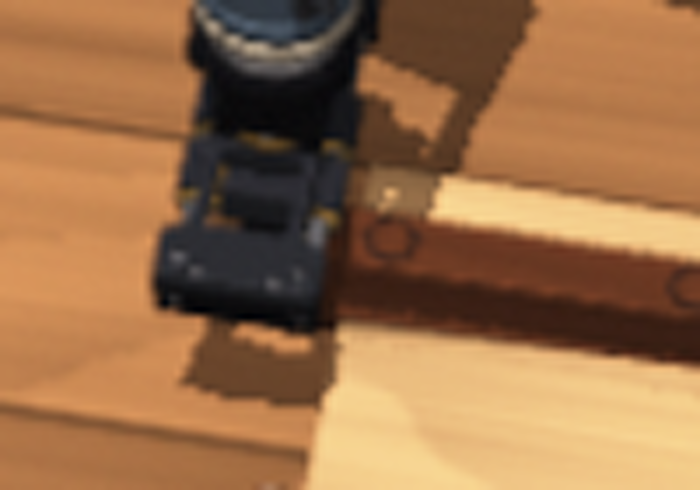

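The wide-end socket is at crop (391,240) and the fingers are right at the batten's end. I'll check the end position numerically.

```bash
python3 - <<'E'
from h import *
c=capture("scene")
a=onz(c,260+391.5/7-.5,170+240.5/7-.5,.064)[:2];b=onz(c,260+690.5/7-.5,170+287.5/7-.5,.064)[:2]
print(a,b,np.linalg.norm(a-b),"wide end y",a[1]-.048,"mid",(a+b)/2)
p=[onz(c,200+(x+.5)/4.4-.5,150+(y+.5)/4.4-.5,.064)[:2] for x,y in((426,226),(615,257))];print("before",p)
E
```

```text
[0.50837853 0.02322723] [0.51018226 0.16425966] 0.14104396645176248 wide end y -0.024772769591326682 mid [0.5092804  0.09374345]
before [array([ 0.50798795, -0.04032195]), array([0.5109687 , 0.10285451])]
```

jog_arm:
  delta_pos:
    - [0,0.1,0]
    - [0,0.2,0]
    - [0,0.2,0]
  turn: [0,0,0]
  grip: [1,1,1]

```text
time_s: 20.05
position: [0.5083, -0.0348, 0.0361]
tcp_rot: [[0.013, 1.0, 0.0], [1.0, -0.013, 0.0], [0.0, 0.0, -1.0]]
force: [0.5, 0.2, 0.4]
opening: 0.003
grasp_force: 0.0
```

jog_arm:
  delta_pos:
    - [0,0.1,0]
    - [0,0.2,0]
    - [0,0.2,0]
  turn: [0,0,0]
  grip: [1,1,1]

```text
time_s: 20.42
position: [0.5083, -0.0343, 0.0361]
tcp_rot: [[0.012, 1.0, 0.0], [1.0, -0.012, -0.002], [-0.002, 0.0, -1.0]]
force: [-1.8, -7.0, -0.5]
opening: 0.004
grasp_force: 3.6
```

Force rises to 7 N. One more millimetre.

jog_arm:
  delta_pos:
    - [0,0.1,0]
    - [0,0.1,0]
    - [0,0.1,0]
  turn: [0,0,0]
  grip: [1,1,1]

```text
time_s: 20.8
position: [0.5083, -0.0342, 0.0361]
tcp_rot: [[0.012, 1.0, -0.0], [1.0, -0.012, -0.003], [-0.003, 0.0, -1.0]]
force: [-2.3, -10.2, -0.3]
opening: 0.005
grasp_force: 5.3
```

jog_arm:
  delta_pos:
    - [0,0.05,0]
    - [0,0.05,0]
    - [0,0.05,0]
  turn: [0,0,0]
  grip: [1,1,1]

```text
time_s: 21.18
position: [0.5084, -0.0342, 0.0361]
tcp_rot: [[0.012, 1.0, 0.0], [1.0, -0.012, -0.004], [-0.004, 0.0, -1.0]]
force: [-2.8, -12.9, 0.3]
opening: 0.003
grasp_force: 6.3
```

13 N and no movement. I'll back off and press again, to see that it stays wedged and was not just binding.

jog_arm:
  delta_pos:
    - [0,-0.5,0]
    - [0,-0.8,0]
    - [0,-0.8,0]
    - [0,-0.5,0]
    - [0,-0.2,0]
    - [0,-0.1,0]
    - [0,0,0]
    - [0,0,0]
    - [0,0,0]
  turn: [0,0,0,0,0,0,0,0,0]
  grip: [1,1,1,1,1,1,1,1,1]

```text
time_s: 22.3
position: [0.5083, -0.0341, 0.0361]
tcp_rot: [[0.011, 1.0, -0.0], [1.0, -0.011, -0.004], [-0.004, -0.0, -1.0]]
force: [-3.1, -13.2, 0.2]
opening: 0.006
grasp_force: 6.7
```

Same place and same force, so it is wedged. Withdrawing.

jog_arm:
  delta_pos:
    - [0,-1,0]
    - [0,-4,0]
    - [0,-7,0]
    - [0,-8,3]
    - [0,-9,8]
    - [0,-10,12]
    - [0,-14,14]
    - [0,-14,14]
    - [0,-14,14]
  turn: [0,0,0,0,0,0,0,0,0]
  grip: [1,1,1,1,1,1,1,1,1]

```text
time_s: 23.42
position: [0.5075, -0.1706, 0.1755]
tcp_rot: [[0.014, 1.0, -0.001], [1.0, -0.014, 0.002], [0.002, -0.001, -1.0]]
force: [-0.3, -0.7, 0.1]
opening: 0.006
grasp_force: 0.0
```

```bash
python3 - <<'E'
from h import *
c=capture("scene");x,y,w,h=200,150,180,130
cv2.imwrite("pics/s4.png",cv2.resize(c["color"][y:y+h,x:x+w],None,fx=4.4,fy=4.4,interpolation=cv2.INTER_CUBIC))
E
```

```text
(no output)
```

View pics/s4.png

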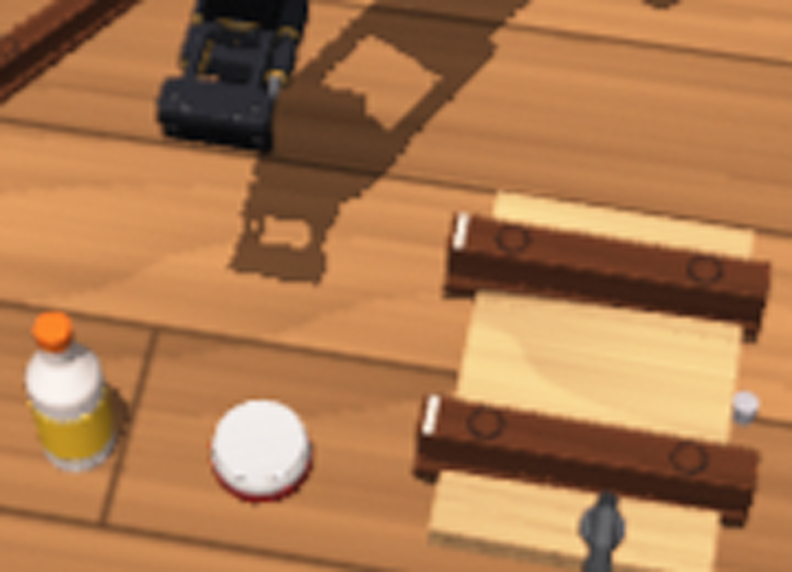

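The batten sits in the housing with sockets at (513,238) and (705,269), parallel to the fitted one. The gripper is clear.

```bash
python3 -c "
from rig import *
print(hand_in())"
```

```text
the job is handed in; nothing more can be done
None
```

The second batten is wedged in the empty housing: pressed to about 13 N, it did not move when I backed off and pressed again. I let it go, withdrew the gripper and handed the job in at about 23.5 s; the verdict was not reported.

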